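Feel round a freshly marked sealing ring for burrs

TASK

The big sealing ring with the dark laser mark has just been marked and wants feeling over for burrs. With the fingers closed, put the fingertips lightly on its upper face at the mark and stroke counter-clockwise (seen from above) along the middle of the face all the way round, back to the mark, then take the hand clear. Press gently, leave the ring lying where it is without picking it up or shoving it about, and leave the other ring and everything else around it alone.

Things in the scene. Friction and masses are not known exactly. Their poses are not given: they have to be found in the camera images.
- ring: loose flat steel sealing ring: OD 180, ID 140, 5 mm thick, 0.4 kg; face 20 mm wide. Lies on rest_a; its upper face is 45 mm above the table when not pushed. Origin: on its axis, in its underside. The ring to feel: +x points from its centre to its dark laser mark, +y a quarter turn counter-clockwise from it (seen from above), z up. The mark can lie in any direction.
- mark (a point): middle of the dark laser mark (black squares and bars, about 36 mm long round the ring, 14 mm wide) on the marked ring's upper face: on that face, 80 mm from the ring's axis, halfway between its inner and outer edge.
- blank: loose flat steel sealing ring: OD 180, ID 140, 5 mm thick, 0.4 kg; face 20 mm wide. Lies on rest_b; its upper face is 45 mm above the table when not pushed. Origin: on its axis, in its underside. The same ring without any mark: waiting to be marked, not to be touched.
- rest_a: fixed cushioned rest: base disc 220 mm across, rubber-faced flat platen 212 mm across, its top 40 mm above the table. Pushed, the platen sinks level: it starts to move at about 1 to 4 N, then takes 0.8 N more per mm, stops hard after 8 mm, and rises when released. Origin: centre of the base's underside. Carries the marked ring.
- rest_b: fixed cushioned rest: base disc 220 mm across, rubber-faced flat platen 212 mm across, its top 40 mm above the table. Pushed, the platen sinks level: it starts to move at about 1 to 4 N, then takes 0.8 N more per mm, stops hard after 8 mm, and rises when released. Origin: centre of the base's underside. Carries the unmarked ring.
- small_rings: bystander: small steel rings stacked to a column 42 mm across and 25 mm high (0.12 kg), standing on rest_a's platen inside the marked ring, near its centre. Origin: centre of the underside.
- tall_rings: bystander: tower of steel rings 64 mm across and 99 mm high on the table. Origin: centre of the underside.
- tape_measure: bystander: orange tape measure 66 x 36 mm, 62 mm high, standing on the table near the robot. Origin: centre of the underside.
- mouse: bystander: black computer mouse 108 x 60 mm, 33 mm high, on a thin black mat. Origin: centre of the underside.
- pen: bystander: blue pen 145 mm long, 12 mm high, lying on the table along its own x. Origin: underside, mid-length.
- degreaser: bystander: white and silver can of degreaser 66 mm across and 115 mm high with a yellow label. Origin: centre of the underside.
- caliper: bystander: steel caliper 230 mm long with a black reading head, 14 mm high, lying along its own x. Origin: underside, mid-length.
Not all that is in view belongs to the job. Leave any blue or green look-alike of the ring alone.

How it is judged:
By the outcome, as a careful person would: the job done as asked, in the order asked, and still so for the second after the job is handed in, with the robot touching nothing.
It also fails if it takes over 61 s, if anything falls off the work surface, if the arm or the gripper's body presses on something with over 40 N, if the wrist force passes 120 N, or if a joint passes its speed limit or range.

ROBOT

A 6-joint arm with a two-finger parallel gripper is mounted at the origin on the work surface. World frame = base frame: x ahead of the robot, y to its left, z up, the work surface at z = 0. Lengths are in m, angles in rad, forces in N, time in s.
With the tool pointing down it reaches from about 0.375 to 0.975 m from the base axis. Payload 3.8 kg.
Tool frame: the origin (TCP) lies between the finger pads, 19 mm behind the fingertips; this is the grasp point; z points along the fingers, y is the line along which they close (so a half turn about z gives the same grasp; the last joint's range is limited). The gripper opens to 85 mm and grips with 20 to 120 N. Pads are 22 mm wide; open, the fingers measure 114 mm over their backs; the gripper's body (76 mm by 85 mm) begins 54 mm behind the grasp point. The pads swing forward as they close: fully open they stand 13 mm farther back than shut.
Start: joints at [-1.34, 0.264, 1.604, -0, 1.274, -0.037], TCP at [0.179, -0.651, 0.25] pointing down, gripper open.
Joint ranges: [-2.63, 2.63], [-0.94, 2.18], [0.31, 2.57], [-1.31, 4.45], [0, 2.66], [-2.55, 2.55]. Speed limits (rad/s): [2.57, 2.57, 3.14, 3.14, 3.14, 3.14].

INTERFACE

Orientations are given as a unit quaternion [x, y, z, w].
In Python, from plant import env gives the robot as it stands.
- The arm moves only by the tool move_arm, never from a script. Its argument "increments" is one flat list of numbers, 7 for each row, row after row: the shift along the tool's x, y, z scaled (see below), then the turn, a rotation vector about the tool's x, y, z scaled (see below), then the opening, from -1 (shut) to 1 (fully open). In form: [tx, ty, tz, rx, ry, rz, claw, tx, ty, tz, rx, ry, rz, claw, ...]. A call has 1 to 20 rows; each row is the pose to reach, as a shift and turn from the pose commanded when the call began, along the tool's axes at that moment; what a row does not reach only later rows make up. The controller multiplies each number of a shift by 50 cm and each number of a turn by 60 degrees. A row lasts 1/10 s, in which the tool goes at most 50 mm and 8.59 degrees, less where a joint would pass 70% of its speed; a pose out of reach is approached as far as the arm can. A call with a number of a shift or a turn outside -1 to 1 is refused whole. A call with a gripper value outside its range is refused whole. The fingers move at their own pace and stop on an object; "newtons" is the grip in N (left out, the last holds). Time passes only in rows, so rows that repeat a pose let the fingers close. It gives the time, the measured TCP pose, the force, the opening and the grip force at its end, in the units of the state.
- env.read_state(): the state, without advancing time (a new reading comes with each control period).
- env.read_camera(name): name is "scene" or "top"; returns (picture, depth): 400x640x3 uint8, red, green, blue; 400x640 float32, m along the optical axis (not along the pixel's ray), 0 where there is no reading.
- env.get_calibration(name): a dict with "K" (3x3 intrinsics, pixels), "dist" ([k1, k2, p1, p2, k3] as OpenCV has them; the pictures are not rectified), "extrinsics" (4x4, takes a point from world to camera coordinates). Camera axes: x right, y up, looking along -z (the intrinsics and any distortion apply to the point x, -y, -z); pixel columns grow to the right and rows downward; lengths in m; the calibration is good to about 2 mm. A picture is of the moment at which its call begins. get_calibration takes no time and is no camera call.
- env.finish_job(): hands the job in; it is judged then, once.
The state is a dict: "t": time; "joints": joint angles; "qvel": joint speeds; "joint_efforts": joint torques, N m; "eef_pos": TCP position; "eef_rot": TCP orientation; "ft_force": force on the tool from outside, world axes, zero at the start; "moment": the same for the moment, N m; "opening": opening from 0.0 (shut) to 1.0 (fully open); "gripper_force": force on a finger pad.
Only numpy, scipy, OpenCV 4.12 (cv2) and the standard library are available. Lean on these libraries where they do the work, as an engineer would, in place of code of your own. Each camera call takes 0.05 s, during which the arm holds its last target. There are 200 camera calls.

## Working session

There is one attempt and no reset: what is moved stays moved. The work goes in short steps, Python scripts to look and compute and a tool call to move; the robot and the scene stay as the last step left them, time stands still between calls to the robot, and variables do not carry over. Pictures are saved under pics/ and viewed, at most 10 in all, crops included, and the job is handed in when it is done.

Besides the shell and the picture viewer there is one more tool, called after "Emit:" by a JSON object that holds its "api" and its "payload". move_arm: Moves the arm, as the interface text tells. Shifts and turns lie within -1 to 1; 1 stands for 50 cm of shift or 60 degrees of turn. Its arguments: {"type":"object","properties":{"increments":{"type":"array"},"newtons":{"type":"number"}},"required":["increments"]}

```bash
mkdir -p pics; ls; python3 - <<'E'
from plant import env
import cv2,numpy as np
s=env.read_state();print({k:np.round(v,3).tolist() for k,v in s.items()})
for n in("scene","top"):
    p,d=env.read_camera(n);cv2.imwrite(f"pics/{n}0.png",p[:,:,::-1]);np.savez(f"{n}0.npz",p=p,d=d)
    c=env.get_calibration(n);print(n,np.round(c["K"],1).tolist(),np.round(c["dist"],4),np.round(c["extrinsics"],4).tolist())
E
```

```text
pics
{'t': 0.0, 'joints': [-1.34, 0.265, 1.605, -0.0, 1.274, -0.037], 'qvel': [0.003, -0.001, -0.002, -0.001, -0.0, 0.001], 'joint_efforts': [0.0, -51.511, -36.732, -0.0, 0.013, -0.0], 'eef_pos': [0.178, -0.65, 0.249], 'eef_rot': [0.991, 0.134, -0.0, -0.001], 'ft_force': [0.307, 0.211, 0.085], 'moment': [0.015, -0.062, 0.042], 'gripper_force': 0.0, 'opening': 0.998}
scene [[416.9, 0.0, 313.6], [0.0, 416.9, 200.4], [0.0, 0.0, 1.0]] [0.0027 0.     0.     0.     0.    ] [[0.3704, 0.9288, -0.0113, -0.1921], [-0.7804, 0.3178, 0.5385, 0.4016], [0.5037, -0.1907, 0.8425, -1.4594], [0.0, 0.0, 0.0, 1.0]]
top [[396.1, 0.0, 318.3], [0.0, 396.1, 198.7], [0.0, 0.0, 1.0]] [0.0143 0.     0.     0.     0.    ] [[0.023, -0.9994, 0.0267, -0.0465], [0.9866, 0.027, 0.1608, -0.5145], [-0.1614, 0.0226, 0.9866, -1.285], [0.0, 0.0, 0.0, 1.0]]
```

View pics/top0.png

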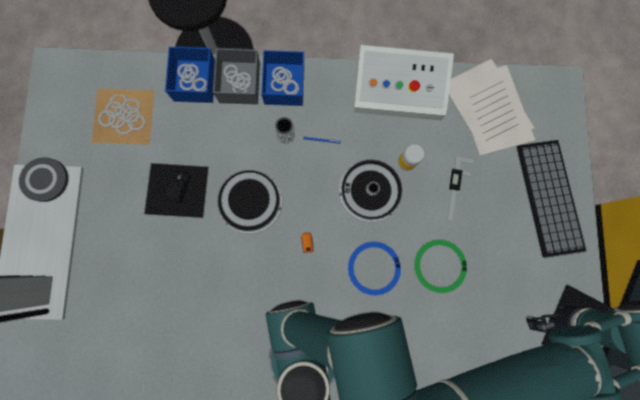

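View pics/scene0.png

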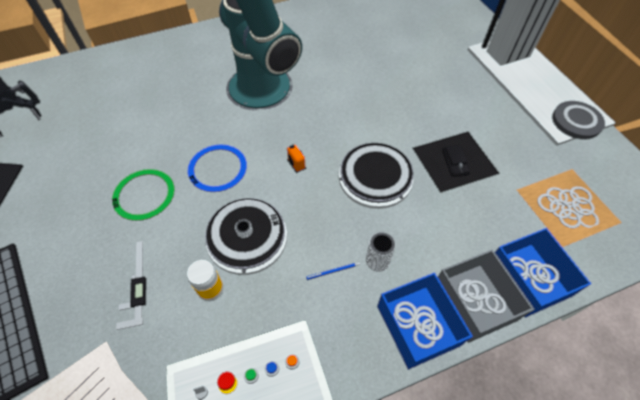

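The top picture shows two steel rings: one at (371,190) with a small column inside and dark marks at about (347,187), and one at (250,200) with an empty centre. The blue (374,268) and green (440,266) rings are look-alikes. The ring at (371,190) fits, because it has both the mark and the small stack. In the scene picture it is at (246,232), with its mark at about (275,218). I'll confirm this in a crop and measure it.

```bash
cat > h.py <<'E'
import numpy as np,cv2
from plant import env
def ray(n,uv,z):
    c=env.get_calibration(n);E=np.array(c["extrinsics"]);R,t=E[:3,:3],E[:3,3]
    q=cv2.undistortPoints(np.float64(uv).reshape(-1,1,2),np.array(c["K"]),np.array(c["dist"])).reshape(-1,2)
    d=np.c_[q[:,0],-q[:,1],-np.ones(len(q))]@R; o=-R.T@t
    return o+d*((z-o[2])/d[:,2])[:,None]
def proj(n,P):
    c=env.get_calibration(n);E=np.array(c["extrinsics"]);P=np.atleast_2d(P)@E[:3,:3].T+E[:3,3]
    return cv2.projectPoints((P*[1,-1,-1]).reshape(-1,1,3),np.zeros(3),np.zeros(3),np.array(c["K"]),np.array(c["dist"]))[0].reshape(-1,2)
def rect(n,img,c,z=.045,w=.12,s=2500):
    """orthographic view of plane z around c: columns +x, rows -y"""
    k=int(2*w*s);g=(np.arange(k)+.5)/s-w
    X,Y=np.meshgrid(c[0]+g,c[1]-g)
    uv=proj(n,np.c_[X.ravel(),Y.ravel(),np.full(X.size,z)]).reshape(k,k,2).astype(np.float32)
    return cv2.remap(img,uv[:,:,0],uv[:,:,1],cv2.INTER_CUBIC)
E
python3 - <<'E'
from h import *
from scipy.optimize import least_squares
out=[]
for n,uv in(("top",(371,190)),("scene",(246,232))):
    p=np.load(n+"0.npz")["p"]; c0=ray(n,[uv],.045)[0]
    g=cv2.cvtColor(p,cv2.COLOR_RGB2GRAY); c=c0[:2].copy()
    s=2500;w=.12
    for _ in range(5):
        r=cv2.GaussianBlur(rect(n,g,c).astype(np.float32),(0,0),2)
        rr=np.arange(.055,.082,.0004);A=np.radians(np.arange(0,360,4));P=[];
        for a in A:   # inner edge: strongest rise
            x=(c[0]*0+rr*np.cos(a)+w)*s;y=(-rr*np.sin(a)+w)*s
            v=cv2.remap(r,x.astype(np.float32)[None],y.astype(np.float32)[None],1)[0]
            i=np.argmax(np.gradient(v));P.append(c+rr[i]*np.array([np.cos(a),np.sin(a)]))
        P=np.array(P)
        f=least_squares(lambda q:np.hypot(*(P-q[:2]).T)-q[2],[*c,.07],loss="soft_l1",f_scale=.001)
        c=f.x[:2]
    r=rect(n,g,c);rb=cv2.GaussianBlur(r.astype(np.float32),(0,0),2)
    a=np.radians(np.arange(0,360,2));v=np.mean([rb[((w-q*np.sin(a))*s).astype(int),((w+q*np.cos(a))*s).astype(int)] for q in(.077,.08,.083)],0)
    dk=v<np.median(v)-35; wt=np.where(dk,np.median(v)-v,0);m=np.angle((wt*np.exp(1j*a)).sum())
    print(n,"inner fit",f.x,np.std(f.fun),"mark deg",np.degrees(m),"dark",np.degrees(a[dk]).astype(int).tolist())
    im=cv2.cvtColor(cv2.resize(r,(400,400)),cv2.COLOR_GRAY2BGR)
    for q in(.07,.09):cv2.circle(im,(200,200),int(q*s*400/600),(0,0,255),1)
    out.append(im)
cv2.imwrite("pics/r.png",np.hstack(out))
E
```

```text
top inner fit [ 0.55018842 -0.2089934   0.06819007] 0.0007239208763868899 mark deg 85.62926192958753 dark [74, 76, 78, 80, 82, 84, 86, 88, 90, 92, 94, 96, 98]
scene inner fit [ 0.55379061 -0.20845735  0.0682372 ] 0.0005478322548366622 mark deg 86.48000334400434 dark [74, 76, 78, 80, 82, 84, 86, 88, 90, 92, 94, 96, 98, 100]
```

View pics/r.png

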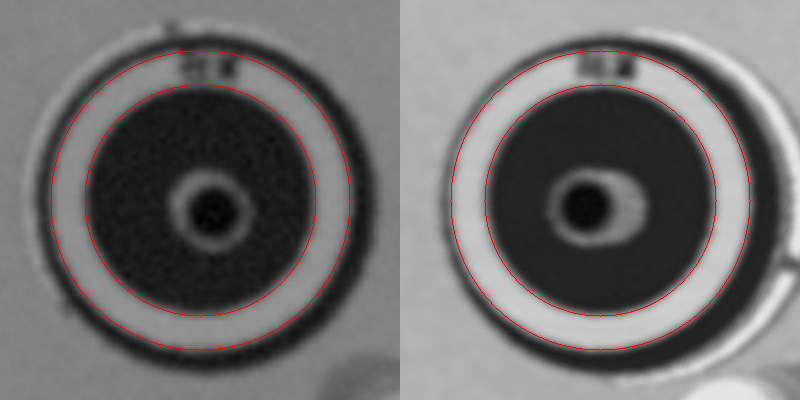

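The crops confirm it: the mark is on the ring with the small stack, at about 86° on the circle. The two views disagree by 3.6 mm in x, so I'll use the mean and check it with the fingertips close by. Next I'll check clearance to the can and work out the approach.

```bash
python3 - <<'E'
from h import *
from scipy.spatial.transform import Rotation as R
print("can lid top",ray("top",[(414,152)],.115),"scene",ray("scene",[(202,270)],.115))
s=env.read_state();r=R.from_quat(s["eef_rot"]);a=np.radians(86)
g=np.array([.552+.08*np.cos(a),-.2087+.08*np.sin(a),.12])
print("goal",g,"shift",r.inv().apply(g-[.179,-.651,.25])/.5)
print("turn",(r.inv()*R.from_quat([1,0,0,0])).as_rotvec(True)/60)
E
```

```text
can lid top [[ 0.66558678 -0.33887061  0.115     ]] scene [[ 0.66392368 -0.33436241  0.115     ]]
goal [ 0.55758052 -0.12889488  0.12      ] shift [ 1.00645022 -0.8061161   0.26173013]
turn [-1.95400295e-03  1.87690856e-04  2.55717406e-01]
```

Emit:
{"api": "move_arm", "payload": {"increments": [0.04,-0.03,0,0,0,-0.04,-1,0.1,-0.08,0,0,0,-0.08,-1,0.16,-0.13,0,0,0,-0.12,-1,0.22,-0.18,0,0,0,-0.16,-1,0.28,-0.23,0,0,0,-0.2,-1,0.34,-0.28,0,0,0,-0.24,-1,0.4,-0.32,0,0,0,-0.28,-1,0.46,-0.37,0,0,0,-0.32,-1,0.52,-0.42,0,0,0,-0.36,-1,0.58,-0.46,0,0,0,-0.4,-1,0.64,-0.51,0,0,0,-0.44,-1,0.7,-0.56,0,0,0,-0.47,-1,0.74,-0.59,0,0,0,-0.49,-1,0.76,-0.61,0,0,0,-0.493,-1,0.76,-0.61,0,0,0,-0.493,-1], "newtons": 20}}

```text
t: 1.6
eef_pos: [0.4647, -0.255, 0.2496]
eef_rot: [0.924, 0.383, -0.0, -0.0]
ft_force: [0.2, -0.7, 0.4]
opening: -0.003
gripper_force: 0.0
```

```bash
cat >> h.py <<'E'
from scipy.spatial.transform import Rotation as R
def to(g,yaw=45):
    s=env.read_state();r=R.from_quat(s["eef_rot"]);a=np.radians(yaw/2)
    print("t",s["t"],"pos",np.round(s["eef_pos"],4),"yaw",np.round(r.as_quat(),4),"F",np.round(s["ft_force"],2),"op",s["opening"])
    print("shift",np.round(r.inv().apply(np.array(g)-s["eef_pos"])/.5,4),"turn",np.round((r.inv()*R.from_quat([np.cos(a),np.sin(a),0,0])).as_rotvec(True)/60,4))
E
python3 -c "
from h import *
to([.5576,-.1289,.11])"
```

```text
t 1.6 pos [ 0.4647 -0.255   0.2496] yaw [ 9.237e-01  3.830e-01 -2.000e-04 -4.000e-04] F [ 0.18 -0.66  0.37] op -0.0026487058589300724
shift [ 0.3098 -0.0464  0.2792] turn [-0.0008  0.0002  0.0007]
```

Emit:
{"api": "move_arm", "payload": {"increments": [0.05,-0.01,0.03,0,0,0,-1,0.11,-0.02,0.08,0,0,0,-1,0.17,-0.03,0.13,0,0,0,-1,0.23,-0.035,0.18,0,0,0,-1,0.28,-0.042,0.23,0,0,0,-1,0.3,-0.045,0.26,0,0,0,-1,0.31,-0.0464,0.279,0,0,0,-1,0.31,-0.0464,0.279,0,0,0,-1,0.31,-0.0464,0.279,0,0,0,-1]}}

```text
t: 2.5
eef_pos: [0.5577, -0.1316, 0.1112]
eef_rot: [0.924, 0.382, 0.0, 0.0]
ft_force: [-0.3, 0.3, -0.1]
opening: 0.0
gripper_force: 0.0
```

```bash
python3 - <<'E'
from h import *
to([.5576,-.1289,.074])
s=env.read_state();tip=np.array(s["eef_pos"])-[0,0,.019]
o=[]
for n in("scene","top"):
    p,d=env.read_camera(n);np.savez(n+"1.npz",p=p,d=d)
    q=proj(n,[tip,[.5576,-.1289,.045]]);print(n,q)
    u,v=(q[0]).astype(int);c=p[v-40:v+40,u-40:u+40,::-1]
    c=cv2.resize(c,(400,400),interpolation=cv2.INTER_CUBIC)
    for k,col in((0,(0,0,255)),(1,(0,255,0))):cv2.circle(c,tuple(((q[k]-[u-40,v-40]+.5)*5).astype(int)),3,col,-1)
    o.append(c)
cv2.imwrite("pics/hov.png",np.hstack(o))
E
```

```text
t 2.5 pos [ 0.5577 -0.1316  0.1112] yaw [9.243e-01 3.816e-01 1.000e-04 4.000e-04] F [-0.29  0.35 -0.12] op 0.00013498094120305417
shift [ 0.0037 -0.004   0.0744] turn [ 0.0008  0.0001 -0.0021]
scene [[271.41935083 210.43627095]
 [274.06512559 219.21887813]]
top [[349.17990775 184.22304733]
 [346.92693556 186.9891971 ]]
```

View pics/hov.png

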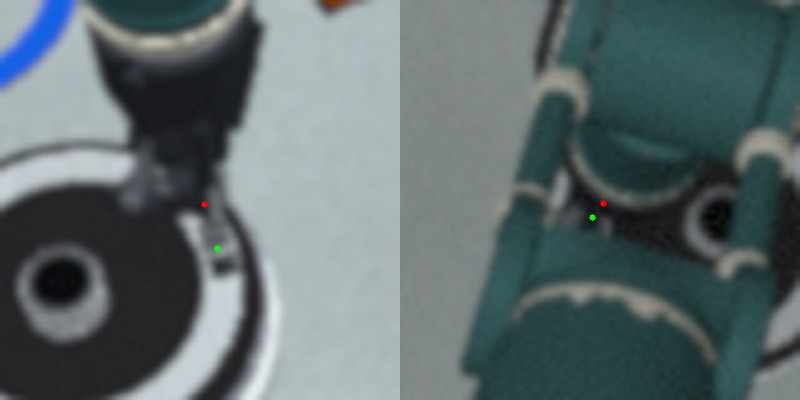

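```bash
python3 - <<'E'
from h import *
z=np.load("scene1.npz");p,d=z["p"],z["d"]
c=cv2.resize(p[185:235,235:295,::-1],(720,600),interpolation=cv2.INTER_CUBIC)
c=cv2.convertScaleAbs(c,alpha=1.3,beta=30)
cv2.circle(c,(int((271.4-235+.5)*12),int((210.4-185+.5)*12)),4,(0,0,255),1)
cv2.imwrite("pics/hov2.png",c)
# heights above table around fingers
E=np.array(env.get_calibration("scene")["extrinsics"]);K=np.array(env.get_calibration("scene")["K"])
for v in range(196,222,2):
    row=[]
    for u in range(254,286,2):
        D=d[v,u];P=np.array([(u-K[0,2])/K[0,0]*D,-(v-K[1,2])/K[1,1]*D,-D]);w=E[:3,:3].T@(P-E[:3,3]);row.append(int(w[2]*1000) if D else -1)
    print(v,row)
E
```

```text
196 [0, 209, 213, 214, 214, 212, 205, 195, 198, 197, 166, 163, 1, -1, 0, 0]
198 [39, 202, 203, 205, -1, 208, 201, 187, 186, 188, 155, 145, 0, 1, 0, 0]
200 [40, 40, 198, 199, 204, 203, 193, 182, 178, 177, 162, 138, 0, -3, -1, -1]
202 [45, 42, 196, 196, 199, 194, 186, 170, 162, 169, 137, 1, -4, 0, -1, 0]
204 [42, 178, 193, 196, 187, 144, 146, 144, 154, 161, 128, 1, -1, -1, 0, -2]
206 [182, 176, 190, 191, 177, 148, 149, 145, 140, 141, 124, -1, -2, 0, -2, 1]
208 [186, 185, 188, 183, 178, 179, 158, 156, 145, 117, 116, 104, -3, 2, 0, 2]
210 [184, 183, 184, 184, 185, 171, 161, 152, 143, 110, 110, 98, 0, 0, -4, 0]
212 [36, 181, 182, 183, 180, 169, 155, 143, 110, 104, 104, 39, 34, 0, 1, -1]
214 [40, 38, 38, 38, 37, 39, 35, 43, 47, 43, 43, 40, 38, 34, -1, 2]
216 [39, 38, 36, 36, 38, 38, 41, 40, 43, 43, 43, 45, 37, 40, -2, -3]
218 [37, 38, 38, 41, 40, 38, 38, 42, 44, 43, 44, 44, 36, 41, 17, -3]
220 [43, 38, 37, 39, 40, 40, 39, 38, 38, 47, 48, 44, 39, 37, 37, 0]
```

View pics/hov2.png

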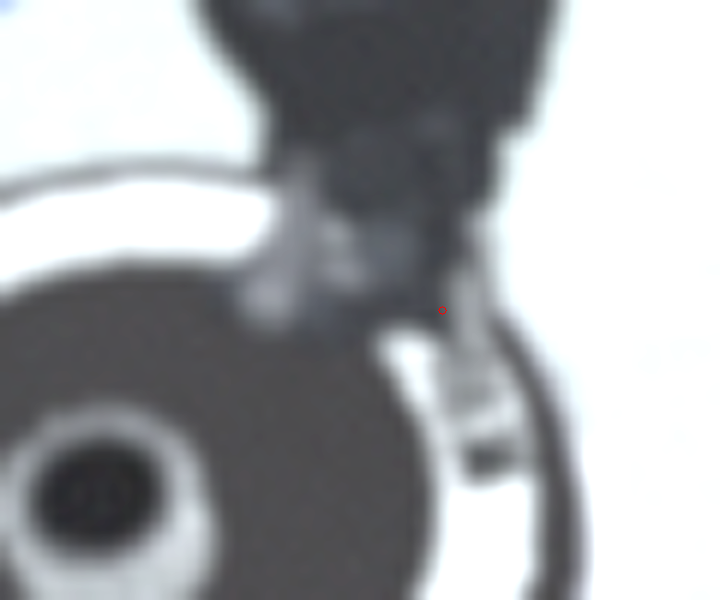

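```bash
python3 -c "
from h import *
to([.5571,-.1290,.070])"
```

```text
t 2.6 pos [ 0.5582 -0.1316  0.1119] yaw [9.244e-01 3.815e-01 8.000e-04 8.000e-04] F [ 0.23  0.06 -0.36] op 0.0014325254832587122
shift [ 0.0021 -0.0055  0.0838] turn [ 0.002  -0.0008 -0.0024]
```

Emit:
{"api": "move_arm", "payload": {"increments": [0.001,-0.002,0.015,0,0,0,-1,0.002,-0.004,0.035,0,0,0,-1,0.002,-0.005,0.055,0,0,0,-1,0.002,-0.005,0.07,0,0,0,-1,0.002,-0.005,0.08,0,0,0,-1,0.002,-0.005,0.082,0,0,0,-1,0.002,-0.005,0.082,0,0,0,-1,0.002,-0.005,0.082,0,0,0,-1]}}

```text
t: 3.4
eef_pos: [0.557, -0.128, 0.0698]
eef_rot: [0.924, 0.382, 0.0, 0.0]
ft_force: [0.3, -0.8, 0.2]
opening: -0.002
gripper_force: 0.0
```

```bash
python3 - <<'E'
from h import *
S=[]
for _ in range(4): env.read_camera("top"); s=env.read_state(); S.append([*s["eef_pos"],*s["ft_force"]]); 
print(np.round(S,4))
to([.5571,-.1290,.064])
E
```

```text
[[ 0.5571 -0.128   0.0699 -0.344  -0.1755  0.581 ]
 [ 0.5571 -0.128   0.07    0.3213 -0.2523  0.1934]
 [ 0.5571 -0.128   0.07    0.8207  0.3345  0.73  ]
 [ 0.557  -0.128   0.0699 -0.2999 -0.4716  0.0527]]
t 3.6 pos [ 0.557  -0.128   0.0699] yaw [9.241e-01 3.821e-01 3.000e-04 3.000e-04] F [-0.3  -0.47  0.05] op -0.00039588120298327423
shift [-0.0013  0.0016  0.0119] turn [ 0.0007 -0.0004 -0.0012]
```

Emit:
{"api": "move_arm", "payload": {"increments": [-0.001,0.0015,0.002,0,0,0,-1,-0.0013,0.0016,0.004,0,0,0,-1,-0.0013,0.0016,0.006,0,0,0,-1,-0.0013,0.0016,0.008,0,0,0,-1,-0.0013,0.0016,0.01,0,0,0,-1,-0.0013,0.0016,0.011,0,0,0,-1,-0.0013,0.0016,0.012,0,0,0,-1,-0.0013,0.0016,0.013,0,0,0,-1,-0.0013,0.0016,0.013,0,0,0,-1]}}

```text
t: 4.5
eef_pos: [0.5567, -0.1289, 0.0631]
eef_rot: [0.924, 0.382, -0.0, -0.0]
ft_force: [-2.3, 0.8, 3.4]
opening: -0.003
gripper_force: 1.2
```

```bash
cat > m.py <<'E'
from h import *
S=[]
for _ in range(4): env.read_camera("top"); s=env.read_state(); S.append([*s["eef_pos"],*s["ft_force"]])
S=np.mean(S,0);c=[.5515,-.2088];d=S[:2]-c
print(np.round(S,4),"r",np.hypot(*d),"deg",np.degrees(np.arctan2(*d[::-1])),"t",s["t"])
E
python3 m.py
```

```text
[ 0.5567 -0.1289  0.0631 -1.7386  0.7957  2.8031] r 0.08007578313445533 deg 86.29776095550788 t 4.7
```

```bash
python3 - <<'E'
import numpy as np
T=lambda k:np.round([.16*np.cos(np.radians(41+k)),-.16*np.sin(np.radians(41+k))],3)
for c in range(0,361,60):
    print(c,[[round(float(x),3) for x in T(k)-T(c)] for k in range(c+3,min(c+61,370),3)])
E
```

```text
0 [[-0.006, -0.006], [-0.012, -0.012], [-0.018, -0.018], [-0.025, -0.023], [-0.032, -0.028], [-0.039, -0.032], [-0.046, -0.036], [-0.053, -0.04], [-0.061, -0.043], [-0.069, -0.046], [-0.077, -0.049], [-0.085, -0.051], [-0.093, -0.053], [-0.102, -0.054], [-0.11, -0.055], [-0.118, -0.055], [-0.127, -0.055], [-0.135, -0.054], [-0.143, -0.053], [-0.152, -0.052]]
60 [[-0.008, 0.002], [-0.016, 0.004], [-0.024, 0.007], [-0.032, 0.01], [-0.039, 0.013], [-0.047, 0.017], [-0.054, 0.021], [-0.061, 0.026], [-0.068, 0.031], [-0.074, 0.036], [-0.08, 0.042], [-0.086, 0.048], [-0.092, 0.054], [-0.097, 0.061], [-0.102, 0.068], [-0.106, 0.075], [-0.11, 0.082], [-0.114, 0.089], [-0.117, 0.097], [-0.12, 0.105]]
120 [[-0.003, 0.008], [-0.005, 0.016], [-0.007, 0.024], [-0.008, 0.033], [-0.009, 0.041], [-0.009, 0.049], [-0.009, 0.058], [-0.008, 0.066], [-0.007, 0.074], [-0.006, 0.083], [-0.004, 0.091], [-0.002, 0.099], [0.001, 0.107], [0.004, 0.115], [0.007, 0.122], [0.011, 0.13], [0.015, 0.137], [0.02, 0.144], [0.025, 0.151], [0.03, 0.157]]
180 [[0.006, 0.006], [0.012, 0.012], [0.018, 0.018], [0.025, 0.02
[... 307 characters left out ...]
.007], [0.032, -0.01], [0.039, -0.013], [0.047, -0.017], [0.054, -0.021], [0.061, -0.026], [0.068, -0.031], [0.074, -0.036], [0.08, -0.042], [0.086, -0.048], [0.092, -0.054], [0.097, -0.061], [0.102, -0.068], [0.106, -0.075], [0.11, -0.082], [0.114, -0.089], [0.117, -0.097], [0.12, -0.105]]
300 [[0.003, -0.008], [0.005, -0.016], [0.007, -0.024], [0.008, -0.033], [0.009, -0.041], [0.009, -0.049], [0.009, -0.058], [0.008, -0.066], [0.007, -0.074], [0.006, -0.083], [0.004, -0.091], [0.002, -0.099], [-0.001, -0.107], [-0.004, -0.115], [-0.007, -0.122], [-0.011, -0.13], [-0.015, -0.137], [-0.02, -0.144], [-0.025, -0.151], [-0.03, -0.157]]
360 [[-0.006, -0.006], [-0.012, -0.012], [-0.018, -0.018]]
```

Emit:
{"api": "move_arm", "payload": {"increments": [0,0,0.001,0,0,0,-1,-0.006,-0.006,0.002,0,0,0,-1,-0.012,-0.012,0.002,0,0,0,-1,-0.018,-0.018,0.002,0,0,0,-1,-0.025,-0.023,0.002,0,0,0,-1,-0.032,-0.028,0.002,0,0,0,-1,-0.039,-0.032,0.002,0,0,0,-1,-0.046,-0.036,0.002,0,0,0,-1,-0.053,-0.04,0.002,0,0,0,-1,-0.061,-0.043,0.002,0,0,0,-1,-0.069,-0.046,0.002,0,0,0,-1]}}

```text
t: 5.8
eef_pos: [0.5158, -0.137, 0.062]
eef_rot: [0.924, 0.382, 0.0, -0.0]
ft_force: [3.1, 1.4, 3.0]
opening: -0.002
gripper_force: 1.7
```

```bash
python3 m.py; python3 - <<'E'
from h import *
p,d=env.read_camera("scene");c=cv2.resize(p[180:290,180:310,::-1],(650,550),interpolation=cv2.INTER_CUBIC)
th=np.radians(np.arange(0,360,3))
for r in(.07,.09):
    for q in proj("scene",np.c_[.5525+r*np.cos(th),-.2085+r*np.sin(th),np.full(th.size,.044)]):cv2.circle(c,tuple(((q-[180,180]+.5)*5).astype(int)),1,(0,0,255),-1)
cv2.imwrite("pics/str.png",c)
E
```

```text
[ 0.5152 -0.1372  0.0618  0.6937  0.2324  3.6077] r 0.08025873625053627 deg 116.92060880115619 t 6.0
```

View pics/str.png

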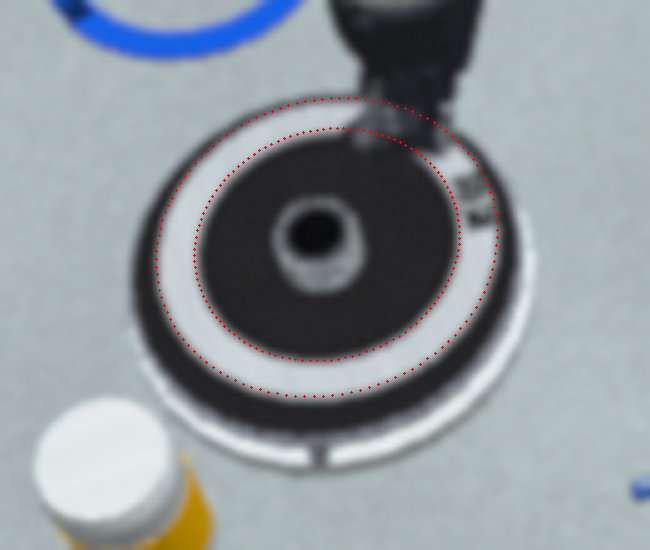

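Emit:
{"api": "move_arm", "payload": {"increments": [-0.008,-0.003,0,0,0,0,-1,-0.016,-0.005,0,0,0,0,-1,-0.024,-0.007,0,0,0,0,-1,-0.033,-0.008,0,0,0,0,-1,-0.041,-0.009,0,0,0,0,-1,-0.049,-0.009,0,0,0,0,-1,-0.058,-0.009,0,0,0,0,-1,-0.066,-0.008,0,0,0,0,-1,-0.074,-0.007,0,0,0,0,-1,-0.083,-0.006,0,0,0,0,-1,-0.091,-0.004,0,0,0,0,-1,-0.099,-0.002,0,0,0,0,-1,-0.107,0.001,0,0,0,0,-1,-0.115,0.004,0,0,0,0,-1,-0.122,0.007,0,0,0,0,-1,-0.13,0.011,0,0,0,0,-1,-0.137,0.015,0,0,0,0,-1,-0.144,0.02,0,0,0,0,-1,-0.151,0.025,0,0,0,0,-1,-0.157,0.03,0,0,0,0,-1]}}

```text
t: 8.05
eef_pos: [0.4708, -0.2033, 0.0619]
eef_rot: [0.924, 0.382, -0.0, -0.0]
ft_force: [-0.1, 2.9, 4.0]
opening: 0.001
gripper_force: 1.7
```

```bash
python3 m.py; python3 - <<'E'
from h import *
p,d=env.read_camera("scene");np.savez("scene2.npz",p=p)
z=np.load("scene0.npz")["p"]
# mark region shift between start and now
a=cv2.cvtColor(z,6)[205:235,255:290].astype(np.float32);b=cv2.cvtColor(p,6)[205:235,255:290].astype(np.float32)
print("mark shift px",cv2.phaseCorrelate(a,b,cv2.createHanningWindow((35,30),cv2.CV_32F)))
E
```

```text
[ 0.4708 -0.2038  0.0619 -1.1537 -0.2942  3.3085] r 0.08082902484670745 deg 176.45499492091054 t 8.25
mark shift px ((-0.009323168274040228, 0.5697751059052614), 1.0980578965610928)
```

Emit:
{"api": "move_arm", "payload": {"increments": [-0.006,0.006,0,0,0,0,-1,-0.011,0.012,0,0,0,0,-1,-0.017,0.019,0,0,0,0,-1,-0.022,0.026,0,0,0,0,-1,-0.027,0.033,0,0,0,0,-1,-0.031,0.04,0,0,0,0,-1,-0.035,0.047,0,0,0,0,-1,-0.039,0.054,0,0,0,0,-1,-0.042,0.062,0,0,0,0,-1,-0.045,0.07,0,0,0,0,-1,-0.048,0.078,0,0,0,0,-1,-0.05,0.086,0,0,0,0,-1,-0.052,0.094,0,0,0,0,-1,-0.053,0.103,0,0,0,0,-1,-0.054,0.111,0,0,0,0,-1,-0.054,0.119,0,0,0,0,-1,-0.054,0.128,0,0,0,0,-1,-0.053,0.136,0,0,0,0,-1,-0.052,0.144,0,0,0,0,-1,-0.051,0.153,0,0,0,0,-1]}}

```text
t: 10.3
eef_pos: [0.5073, -0.2754, 0.0619]
eef_rot: [0.924, 0.382, -0.0, -0.0]
ft_force: [-1.9, 1.1, 3.9]
opening: 0.002
gripper_force: 1.7
```

```bash
python3 m.py
```

```text
[ 0.508  -0.2759  0.0623 -0.6913 -0.1175  2.8443] r 0.08000695448495142 deg -122.93649919553715 t 10.5
```

Emit:
{"api": "move_arm", "payload": {"increments": [0.002,0.008,0,0,0,0,-1,0.004,0.016,0.001,0,0,0,-1,0.007,0.024,0.001,0,0,0,-1,0.01,0.032,0.001,0,0,0,-1,0.013,0.039,0.001,0,0,0,-1,0.017,0.047,0.001,0,0,0,-1,0.021,0.054,0.001,0,0,0,-1,0.026,0.061,0.001,0,0,0,-1,0.031,0.068,0.001,0,0,0,-1,0.036,0.074,0.001,0,0,0,-1,0.042,0.08,0.001,0,0,0,-1,0.048,0.086,0.001,0,0,0,-1,0.054,0.092,0.001,0,0,0,-1,0.061,0.097,0.001,0,0,0,-1,0.068,0.102,0.001,0,0,0,-1,0.075,0.106,0.001,0,0,0,-1,0.082,0.11,0.001,0,0,0,-1,0.089,0.114,0.001,0,0,0,-1,0.097,0.117,0.001,0,0,0,-1,0.105,0.12,0.001,0,0,0,-1]}}

```text
t: 12.5
eef_pos: [0.587, -0.2807, 0.0616]
eef_rot: [0.924, 0.382, 0.0, 0.0]
ft_force: [-2.5, -0.9, 4.2]
opening: -0.003
gripper_force: 1.9
```

```bash
python3 m.py
```

```text
[ 0.5877 -0.2804  0.0617 -0.4811  0.0501  3.8875] r 0.0801792975517835 deg -63.20030388391471 t 12.7
```

Emit:
{"api": "move_arm", "payload": {"increments": [0.008,0.003,0,0,0,0,-1,0.016,0.005,0,0,0,0,-1,0.024,0.007,0,0,0,0,-1,0.033,0.008,0,0,0,0,-1,0.041,0.009,0,0,0,0,-1,0.049,0.009,0,0,0,0,-1,0.058,0.009,0,0,0,0,-1,0.066,0.008,0,0,0,0,-1,0.074,0.007,0,0,0,0,-1,0.083,0.006,0,0,0,0,-1,0.091,0.004,0,0,0,0,-1,0.099,0.002,0,0,0,0,-1,0.107,-0.001,0,0,0,0,-1,0.115,-0.004,0,0,0,0,-1,0.122,-0.007,0,0,0,0,-1,0.13,-0.011,0,0,0,0,-1,0.137,-0.015,0,0,0,0,-1,0.144,-0.02,0,0,0,0,-1,0.151,-0.025,0,0,0,0,-1,0.157,-0.03,0,0,0,0,-1]}}

```text
t: 14.7
eef_pos: [0.6319, -0.2142, 0.0616]
eef_rot: [0.924, 0.382, 0.0, 0.0]
ft_force: [-0.2, -2.6, 3.6]
opening: -0.004
gripper_force: 1.8
```

```bash
python3 m.py
```

```text
[ 0.6319 -0.2137  0.0616  0.341  -0.1233  3.6446] r 0.08054591082619096 deg -3.482321027734626 t 14.9
```

Emit:
{"api": "move_arm", "payload": {"increments": [0.006,-0.006,0,0,0,0,-1,0.012,-0.012,0,0,0,0,-1,0.018,-0.018,0,0,0,0,-1,0.023,-0.025,0,0,0,0,-1,0.028,-0.032,0,0,0,0,-1,0.032,-0.039,0,0,0,0,-1,0.036,-0.046,0,0,0,0,-1,0.04,-0.053,0,0,0,0,-1,0.043,-0.061,0,0,0,0,-1,0.046,-0.069,0,0,0,0,-1,0.049,-0.077,0,0,0,0,-1,0.051,-0.085,0,0,0,0,-1,0.053,-0.093,0,0,0,0,-1,0.054,-0.102,0,0,0,0,-1,0.055,-0.11,0,0,0,0,-1,0.055,-0.118,0,0,0,0,-1,0.055,-0.127,0,0,0,0,-1,0.054,-0.135,0,0,0,0,-1,0.053,-0.143,0,0,0,0,-1,0.052,-0.152,0,0,0,0,-1]}}

```text
t: 16.9
eef_pos: [0.5962, -0.1422, 0.0615]
eef_rot: [0.924, 0.382, 0.0, 0.0]
ft_force: [2.6, -1.1, 3.7]
opening: -0.004
gripper_force: 1.9
```

```bash
python3 m.py
```

```text
[ 0.5955 -0.1418  0.0613  0.8946  0.2098  3.7835] r 0.08020023530534842 deg 56.70731491053001 t 17.1
```

Emit:
{"api": "move_arm", "payload": {"increments": [-0.002,-0.008,0,0,0,0,-1,-0.004,-0.016,0,0,0,0,-1,-0.007,-0.024,0,0,0,0,-1,-0.01,-0.032,0,0,0,0,-1,-0.013,-0.039,0,0,0,0,-1,-0.017,-0.047,0,0,0,0,-1,-0.021,-0.054,0,0,0,0,-1,-0.026,-0.061,0,0,0,0,-1,-0.031,-0.068,0,0,0,0,-1,-0.036,-0.074,0,0,0,0,-1,-0.04,-0.078,0,0,0,0,-1,-0.04,-0.078,0,0,0,0,-1]}}

```text
t: 18.3
eef_pos: [0.5539, -0.1288, 0.0614]
eef_rot: [0.924, 0.382, -0.0, -0.0]
ft_force: [1.8, 0.7, 4.5]
opening: -0.001
gripper_force: 2.0
```

```bash
python3 m.py
```

```text
[ 0.5539 -0.1288  0.0612  0.4301  0.258   3.5241] r 0.08007956245428224 deg 88.28948778458978 t 18.5
```

Back at the mark, slightly past it. Now I'll lift straight up and move clear.

Emit:
{"api": "move_arm", "payload": {"increments": [0,0,-0.003,0,0,0,-1,0,0,-0.008,0,0,0,-1,0,0,-0.02,0,0,0,-1,0,0,-0.05,0,0,0,-1,0,0,-0.1,0,0,0,-1,0,0,-0.15,0,0,0,-1,0,0,-0.2,0,0,0,-1,0,0,-0.26,0,0,0,-1,0,0,-0.32,0,0,0,-1,-0.05,0.05,-0.36,0,0,0,-1,-0.1,0.1,-0.38,0,0,0,-1,-0.15,0.15,-0.38,0,0,0,-1,-0.2,0.2,-0.38,0,0,0,-1,-0.25,0.25,-0.38,0,0,0,-1,-0.28,0.28,-0.38,0,0,0,-1,-0.3,0.3,-0.38,0,0,0,-1,-0.3,0.3,-0.38,0,0,0,-1,-0.3,0.3,-0.38,0,0,0,-1]}}

```text
t: 20.3
eef_pos: [0.5543, -0.3401, 0.2514]
eef_rot: [0.924, 0.382, 0.0, -0.001]
ft_force: [-1.3, 0.2, -0.2]
opening: 0.001
gripper_force: 0.0
```

```bash
python3 - <<'E'
from h import *
p,d=env.read_camera("scene");z=np.load("scene0.npz")["p"]
cv2.imwrite("pics/end.png",p[:,:,::-1])
for nm,(y0,y1,x0,x1) in dict(mark=(205,235,255,290),ring=(190,280,200,295),stack=(215,245,228,260)).items():
    f=lambda i:cv2.cvtColor(i,6)[y0:y1,x0:x1].astype(np.float32)
    print(nm,cv2.phaseCorrelate(f(z),f(p),cv2.createHanningWindow((x1-x0,y1-y0),cv2.CV_32F)))
E
```

```text
mark ((0.06502527832644844, 0.008521997712037432), 0.9636106513164662)
ring ((0.029801994174050606, -0.005843076433258432), 0.8679952407324756)
stack ((-0.024955909862434567, -0.044417081144247916), 0.9042737287779649)
```

View pics/end.png

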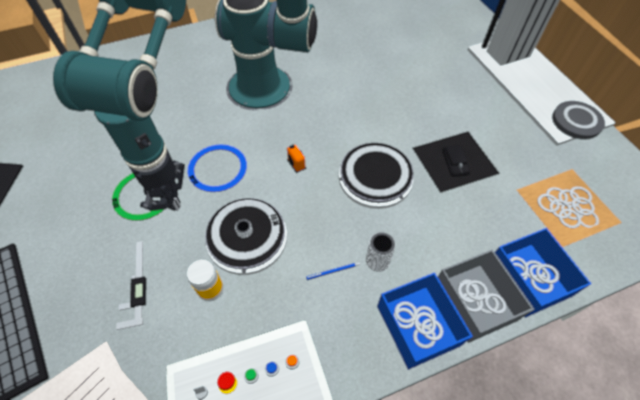

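The end picture shows the ring at (246,232) and its mark at (275,218) moved by less than 0.1 px, everything else undisturbed, and the hand clear at about z = 0.25 m.

```bash
python3 -c "
from plant import env
print(env.finish_job())"
```

```text
the job is handed in; nothing more can be done
None
```

I stroked the marked ring once round counter-clockwise from its mark and back, at about 3–4 N along the middle of its face. The ring, its mark and the small stack show no measurable shift, the hand is clear, and the job is handed in at about 20 s.

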